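Set out the practice light circuit around the fuse box

TASK

Set out the practice light circuit on the bench, square with the fuse box: seat the lampholder fully down over both studs of the round box, put the blue buzzer centred on top of the fuse box, set the switch (red rocker) on the bench to the left of the fuse box as the robot sees it, level with its middle and with a 30 mm gap, and set the socket straight behind the switch (on the side away from the robot), again with a 30 mm gap. Leave the black blank cover, the tape and the screwdriver where they lie, and let go of everything.

Things in the scene. Friction and masses are not known exactly. Their poses are not given: they have to be found in the camera images.
- lampholder: Lampholder, about 0.14 kg: white oval flange 90 mm long (its x), 47 mm wide in the middle (34 at the ends), 7 mm thick; on its middle a round white boss, 38 mm diameter, to 45 mm total height, dark opening on top. Grip the boss. Two through holes of 10 mm diameter at x = +30 and -30 mm (either way round fits); origin at the centre of its underside, z up
- switch: Light switch: white square block 60 x 60 mm, 30 mm high, with a red rocker (40 mm long, along its x) on top. About 0.09 kg; origin at the centre of its underside, z up
- socket: Power socket: white square block 64 x 64 mm, 34 mm high, with a round grey face of 42 mm diameter and two dark pin holes (on its y axis) on top. About 0.12 kg; origin at the centre of its underside, z up
- buzzer: Buzzer: blue block, 50 mm (its x) by 60 mm (its y), 26 mm high, with five black grille slots on top. About 0.10 kg; origin at the centre of its underside, z up
- fusebox: Fuse box, fixed: light grey block, 80 mm deep (its x) by 90 mm wide (its y), 42 mm high, flat top, blue breaker toggles on a dark strip on its front. The front faces the robot to within 15 degrees: x points to its back, away from the robot, y to its left as the robot sees it; origin at the centre of its underside, z up
- roundbox: Round box, fixed: dark grey disc-shaped box of 90 mm diameter, 25 mm high, with two upright brass studs of 6 mm diameter with rounded tips, standing 15 mm above its top, each in an orange ring of 17 mm diameter, at x = +30 and x = -30 mm of its frame; it may be turned any way; origin at the centre of its underside, z up
- blank: Bystander: black square blank cover 70 x 70 mm, 14 mm high, with two screw heads, loose; origin at the centre of its underside, z up
- tape: Bystander: green roll of tape, 60 mm outside diameter, 40 mm hole, 19 mm high, lying flat, loose; origin at the centre of its underside, z up
- screwdriver: Bystander: screwdriver with orange handle, 190 mm long along its x (handle to -x), lying loose on the bench; origin under its middle

How it is judged:
By the outcome, as a careful person would: the job done as asked, in the order asked, and still so for the second after the job is handed in, with the robot touching nothing.
It also fails if it takes over 144 s, if anything falls off the work surface, if the arm or the gripper's body presses on something with over 40 N, if the wrist force passes 120 N, or if a joint passes its speed limit or range.

ROBOT

A 6-joint arm with a two-finger parallel gripper is mounted at the origin on the work surface. World frame = base frame: x ahead of the robot, y to its left, z up, the work surface at z = 0. Lengths are in m, angles in rad, forces in N, time in s.
With the tool pointing down it reaches from about 0.225 to 0.875 m from the base axis. Payload 3.4 kg.
Tool frame: the origin (TCP) lies at the very end of the fingers, on their centre line; the grasp point (between the pads) lies 19 mm behind it; z points along the fingers, y is the line along which they close (so a half turn about z gives the same grasp; the last joint's range is limited). The gripper opens to 85 mm and grips with 20 to 120 N. Pads are 22 mm wide; open, the fingers measure 114 mm over their backs; the gripper's body (76 mm by 85 mm) begins 54 mm behind the grasp point. The pads swing forward as they close: fully open they stand 13 mm farther back than shut.
Start: joints at [0.983, 0.276, 1.505, -0, 1.361, -0.121], TCP at [0.259, 0.514, 0.231] pointing down, gripper open.
Joint ranges: [-2.89, 2.89], [-0.75, 2.08], [0.22, 2.7], [-1.18, 4.32], [0.11, 2.71], [-2.7, 2.7]. Speed limits (rad/s): [2.57, 2.57, 3.14, 3.14, 3.14, 3.14].

INTERFACE

Orientations are given as a unit quaternion [w, x, y, z].
In Python, from rig import manip, eyes gives the robot as it stands.
- The arm moves only by the tool servo_tool, never from a script. Its argument "series" is text: rows parted by semicolons, each of 7 numbers parted by spaces: the shift along the tool's x, y, z in m, then the turn, a rotation vector about the tool's x, y, z in degrees, then the closure, from 0 (fully open) to 1 (shut). In form: dx dy dz ax ay az fingers; .... A call has 1 to 5 rows; each row is the pose to reach, as a shift and turn from the pose commanded when the call began, along the tool's axes at that moment; what a row does not reach only later rows make up. A row lasts 1/10 s, in which the tool goes at most 50 mm and 8.59 degrees, less where a joint would pass 70% of its speed; a pose out of reach is approached as far as the arm can. A call with a gripper value outside its range is refused whole. The fingers move at their own pace and stop on an object; "squeeze" is the grip in N (left out, the last holds). Time passes only in rows, so rows that repeat a pose let the fingers close. It gives the time, the measured TCP pose, the force, the opening and the grip force at its end, in the units of the state.
- manip.get_state(): the state, without advancing time (a new reading comes with each control period).
- eyes.get_image(name): name is "side" or "top" or "wrist"; returns the picture (420x560x3 uint8, red, green, blue); there is no depth.
- eyes.camera_info(name): a dict with "fx", "fy", "cx", "cy" (pixels), "eye" and "orientation" of the camera in the world. Camera axes: x right, y down, z forward; pixel columns grow to the right and rows downward; lengths in m; the calibration is good to about 2 mm. A picture is of the moment at which its call begins: read the wrist's pose just before it. camera_info takes no time and is no camera call; for the wrist camera it gives the pose at the moment of the call.
- manip.sign_off(): hands the job in; it is judged then, once.
The state is a dict: "clock": time; "qpos": joint angles; "qd": joint speeds; "effort": joint torques, N m; "position": TCP position; "ee_rot": TCP orientation; "contact_force": force on the tool from outside, world axes, zero at the start; "moment": the same for the moment, N m; "width": finger opening in m; "gripper_force": force on a finger pad.
Only numpy, scipy, OpenCV 4.12 (cv2) and the standard library are available. Lean on these libraries where they do the work, as an engineer would, in place of code of your own. Each camera call takes 0.05 s, during which the arm holds its last target. There are 200 camera calls.

## Working session

There is one attempt and no reset: what is moved stays moved. The work goes in short steps, Python scripts to look and compute and a tool call to move; the robot and the scene stay as the last step left them, time stands still between calls to the robot, and variables do not carry over. Pictures are saved under pics/ and viewed, at most 14 in all, crops included, and the job is handed in when it is done.

Besides the shell and the picture viewer there is one more tool, called after "Call:" as a command line: name --argument value ..., lists and objects as JSON in quotes. servo_tool: Moves the arm, as the interface text tells. Its arguments: {"type":"object","properties":{"series":{"type":"string"},"squeeze":{"type":"number"}},"required":["series"]}

```bash
ls; mkdir -p pics
python3 - <<'E'
from rig import manip, eyes
import cv2
print(manip.get_state())
for n in ("top","side"):
    cv2.imwrite(f"pics/{n}0.png",eyes.get_image(n)[:,:,::-1]); print(n,eyes.camera_info(n))
E
```

```text
pics
{'clock': 0.0, 'qpos': array([ 9.82985804e-01,  2.76602233e-01,  1.50611323e+00, -1.96772691e-05,
        1.36068444e+00, -1.20972639e-01]), 'qd': array([ 0.00094028, -0.0003659 ,  0.00096327, -0.00035368,  0.0008896 ,
        0.00088378]), 'effort': array([ 5.62875684e-04, -4.16767108e+01, -2.45811385e+01, -6.50674019e-05,
        1.13140160e-02,  7.33609568e-06]), 'position': array([0.25849767, 0.51304396, 0.2304435 ]), 'ee_rot': array([-3.04553231e-04,  2.31302994e-01,  9.72881343e-01, -8.50810262e-04]), 'contact_force': array([-0.49151696,  0.18340121, -0.17324668]), 'moment': array([0.03860353, 0.00550548, 0.03342122]), 'gripper_force': 0.0, 'width': 0.08533992478600431}
top {'fx': 476.85659611677164, 'fy': 476.85659611677164, 'cx': 282.58392664536905, 'cy': 204.94490702266228, 'eye': array([0.40607008, 0.02621211, 1.34585409]), 'orientation': array([ 0.0202145 , -0.70147255,  0.71150007, -0.03599016])}
side {'fx': 529.1370443630311, 'fy': 529.1370443630311, 'cx': 280.07539151734716, 'cy': 216.51953293954395, 'eye': array([ 0.34667027, -0.87946876,  0.67140978]), 'orientation': array([-0.46125132,  0.88424732, -0.05827191,  0.04425245])}
```

View pics/top0.png

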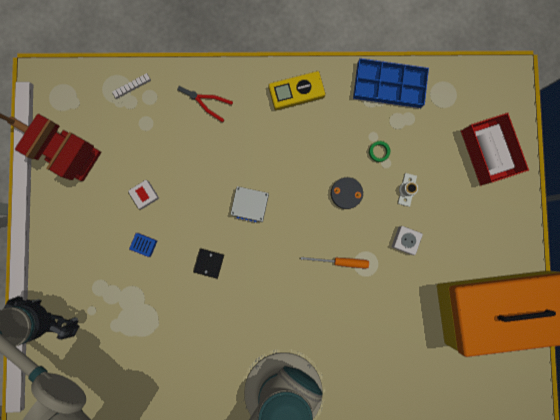

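View pics/side0.png

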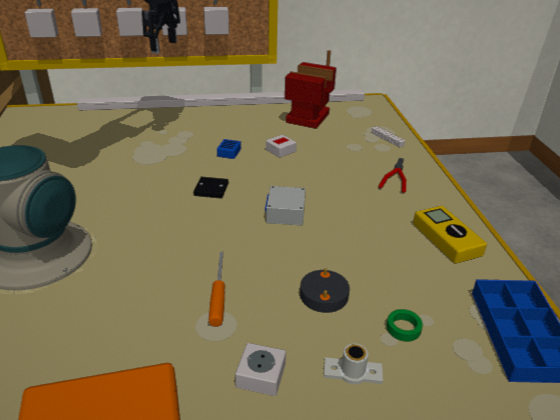

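```bash
cat > h.py <<'E'
from rig import manip, eyes
import cv2, numpy as np
from scipy.spatial.transform import Rotation as R
def rot(q): return R.from_quat(np.r_[q[1:],q[0]]).as_matrix()
def shot(n,f=None):
    ci=eyes.camera_info(n); im=eyes.get_image(n)[:,:,::-1].copy()
    if f: cv2.imwrite("pics/"+f,im)
    return im,ci
def cast(ci,uv,z):
    uv=np.atleast_2d(np.asarray(uv,float)); d=np.c_[(uv[:,0]-ci['cx'])/ci['fx'],(uv[:,1]-ci['cy'])/ci['fy'],np.ones(len(uv))]@rot(ci['orientation']).T
    return (ci['eye']+d*((z-ci['eye'][2])/d[:,2])[:,None])[:,:2]
def proj(ci,p):
    c=(np.atleast_2d(p)-ci['eye'])@rot(ci['orientation'])
    return np.c_[ci['cx']+ci['fx']*c[:,0]/c[:,2],ci['cy']+ci['fy']*c[:,1]/c[:,2]]
def yaws():
    s=manip.get_state(); M=rot(s['ee_rot']); return s,M,np.degrees(np.arctan2(M[1,0],M[0,0]))
def go(p,yaw=None,s=None):
    """shift/turn to TCP p with tool-x yaw (deg, mod 180 nearest), tool down"""
    s,M,y0=yaws()
    d=M.T@(np.asarray(p)-s['position'])
    out=[*np.round(d*1000,1)]
    if yaw is not None:
        t=(yaw-y0+90)%180-90
        Rt=R.from_euler('z',y0+t,degrees=True).as_matrix()@np.diag([1,-1,-1])
        out+=list(np.round(R.from_matrix(M.T@Rt).as_rotvec(degrees=True),2)); out.append('q6 %.2f'%np.degrees(s['qpos'][5]))
    print('mm/deg',out,'yaw0',round(y0,2),'pos',np.round(s['position'],4),'t',round(s['clock'],1))
E
python3 - <<'E'
from h import *
im,ci=shot("wrist","w0.png"); t=eyes.camera_info("top")
print(ci)
s,M,y=yaws(); print(y, (M.T@(ci['eye']-s['position'])), M.T@rot(ci['orientation']))
for n,u,z in [("fuse",(249,204),.042),("switch",(143,194),.03),("buzzer",(143,244),.026),("blank",(208,263),.014),("round",(347,193),.025),("lamp",(410,188),.045),("socket",(407,240),.034),("tape",(379,152),.019)]: print(n,cast(t,u,z).round(3))
E
```

```text
{'fx': 378.0944740537452, 'fy': 378.0944740537452, 'cx': 282.31872256073524, 'cy': 211.13941144905158, 'eye': array([0.18453451, 0.55043953, 0.3742977 ]), 'orientation': array([0.13862743, 0.8399564 , 0.51784805, 0.08419664])}
153.25285157322867 [ 0.08291376 -0.00020811 -0.1436394 ] [[ 6.31435423e-04 -9.47326890e-01 -3.20267646e-01]
 [ 9.99999528e-01  8.34806345e-04 -4.97706765e-04]
 [ 7.38852464e-04 -3.20267180e-01  9.47326970e-01]]
fuse [[0.514 0.088]]
switch [[0.546 0.38 ]]
buzzer [[0.409 0.38 ]]
blank [[0.354 0.204]]
round [[ 0.542 -0.185]]
lamp [[ 0.552 -0.356]]
socket [[ 0.409 -0.346]]
tape [[ 0.658 -0.279]]
```

View pics/w0.png

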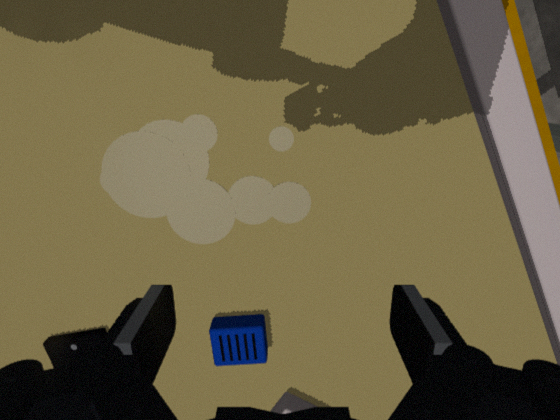

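Run:
```python
from h import *
go((.47,.09,.25),180)
```

```text
mm/deg [np.float64(-379.3), np.float64(-282.7), np.float64(-19.0), np.float64(-0.08), np.float64(-0.03), np.float64(-26.75), 'q6 -6.93'] yaw0 153.25 pos [0.2586 0.5131 0.2306] t 0.1
```

Call:
servo_tool --series "-0.038 -0.028 -0.004 0 0 0 0; -0.076 -0.056 -0.008 0 0 0 0; -0.114 -0.085 -0.012 0 0 0 0; -0.152 -0.113 -0.016 0 0 0 0; -0.190 -0.141 -0.019 0 0 0 0"

```text
clock: 0.65
position: [0.3653, 0.3004, 0.2504]
ee_rot: [0.0, 0.231, 0.973, 0.0]
contact_force: [0.9, 1.0, -0.0]
width: 0.0851
gripper_force: 0.0
```

Call:
servo_tool --series "-0.038 -0.028 0 0 0 -6 0; -0.076 -0.056 0 0 0 -12 0; -0.114 -0.085 0 0 0 -18 0; -0.152 -0.113 0 0 0 -24 0; -0.190 -0.142 0 0 0 -26.75 0"

```text
clock: 1.15
position: [0.4712, 0.088, 0.2503]
ee_rot: [0.0, -0.001, 1.0, 0.0]
contact_force: [0.0, 1.1, -0.0]
width: 0.0853
gripper_force: 0.0
```

Call:
servo_tool --series "0 0 0 0 0 0 0; 0 0 0 0 0 0 0"

```text
clock: 1.35
position: [0.4707, 0.089, 0.2499]
ee_rot: [-0.001, 0.002, 1.0, 0.0]
contact_force: [-0.3, 0.6, -0.1]
width: 0.0853
gripper_force: 0.0
```

Run:
```python
from h import *
im,ci=shot("wrist","w1.png"); np.save("w1.npy",ci)
go((.49,-.27,.25),180)
```

```text
mm/deg [np.float64(-20.1), np.float64(-359.9), np.float64(-0.4), np.float64(0.05), np.float64(-0.07), np.float64(-0.07), 'q6 -87.49'] yaw0 179.93 pos [0.4703 0.09   0.25  ] t 1.4
```

View pics/w1.png

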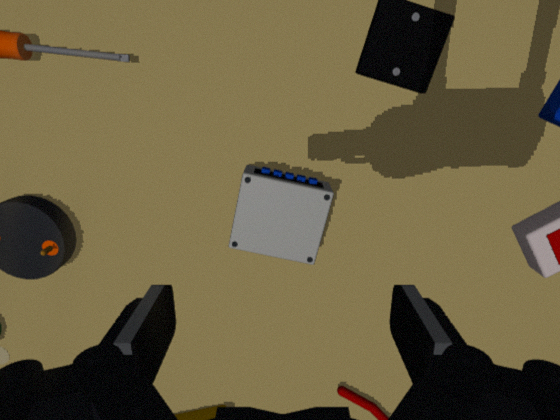

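Call:
servo_tool --series "-0.004 -0.045 0 0 0 0 0; -0.008 -0.090 0 0 0 0 0; -0.012 -0.135 0 0 0 0 0; -0.016 -0.180 0 0 0 0 0; -0.020 -0.225 0 0 0 0 0"

```text
clock: 1.9
position: [0.4907, -0.1346, 0.2504]
ee_rot: [0.0, -0.002, 1.0, 0.0]
contact_force: [1.1, -0.2, 0.5]
width: 0.0853
gripper_force: 0.0
```

Call:
servo_tool --series "0 -0.045 0 0 0 0 0; 0 -0.090 0 0 0 0 0; 0 -0.135 0 0 0 0 0; 0 -0.135 0 0 0 0 0; 0 -0.135 0 0 0 0 0"

```text
clock: 2.4
position: [0.491, -0.2689, 0.2498]
ee_rot: [-0.0, -0.0, 1.0, 0.001]
contact_force: [0.1, 0.4, -0.4]
width: 0.0854
gripper_force: 0.0
```

```bash
cat >> h.py <<'E'
def rects(im,ci,mask,z,amin=400):
    mask=cv2.morphologyEx(mask.astype(np.uint8),cv2.MORPH_OPEN,np.ones((3,3)))
    for c in cv2.findContours(mask,cv2.RETR_EXTERNAL,cv2.CHAIN_APPROX_NONE)[0]:
        if cv2.contourArea(c)<amin: continue
        w=cast(ci,c[:,0]+0.0,z)
        r=cv2.minAreaRect((w*1000).astype(np.float32)); m=cv2.minAreaRect(c)
        print('px',np.round(m[0]),'xy mm',np.round(r[0],1),'size',np.round(r[1],1),'ang',round(r[2],1))
E
python3 - <<'E'
from h import *
im=cv2.imread("pics/w1.png"); ci=np.load("w1.npy",allow_pickle=True).item()
g=im.astype(int); hsv=cv2.cvtColor(im,cv2.COLOR_BGR2HSV)
print(im[215,280],im[178,280],im[250,320])
rects(im,ci,(hsv[...,1]<40)&(hsv[...,2]>130),.042)
shot("wrist","w2.png"); np.save("w2.npy",eyes.camera_info("wrist"))
E
```

```text
[135 135 136] [22 21 26] [ 80 120 136]
px [552. 248.] xy mm [547.5 362.3] size [56.1 34. ] ang 31.5
px [280. 219.] xy mm [516.1  85.6] size [87.3 76.8] ang 77.0
```

View pics/w2.png

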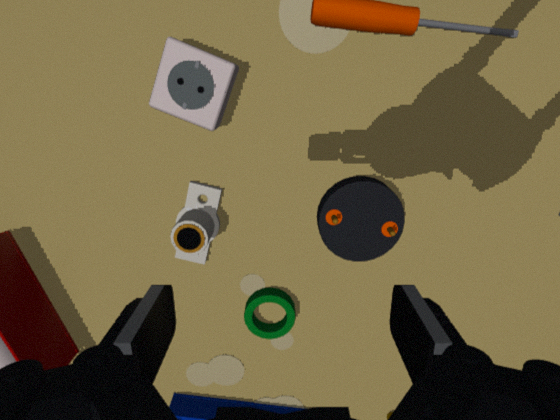

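Run:
```python
from h import *
ci=np.load("w1.npy",allow_pickle=True).item(); im=cv2.imread("pics/w1.png")
p=cast(ci,[(242,172),(333,185),(315,263),(231,249)],.042)*1000; print(p.round(1))
for a in range(4): d=p[(a+1)%4]-p[a]; print(np.hypot(*d).round(1),np.degrees(np.arctan2(d[1],d[0])).round(1))
ci=np.load("w2.npy",allow_pickle=True).item(); im=cv2.imread("pics/w2.png"); hsv=cv2.cvtColor(im,cv2.COLOR_BGR2HSV)
H,S,V=[hsv[...,i].astype(int) for i in range(3)]
o=((H<14)&(S>170)&(V>110)).astype(np.uint8)
n,l,st,ce=cv2.connectedComponentsWithStats(o)
for i in range(1,n):
    if st[i,4]>20: print('or',ce[i].round(1),st[i], cast(ci,ce[i],.027).round(4),cast(ci,ce[i],.045).round(4))
cv2.imwrite("pics/w2c.png",cv2.resize(np.hstack([im[165:285,150:250],im[165:285,310:410]]),None,fx=4,fy=4,interpolation=cv2.INTER_CUBIC))
```

```text
[[467.1  50.8]
 [480.  137.6]
 [562.7 122.4]
 [546.7  36.7]]
87.8 81.5
84.1 -10.4
87.2 -100.6
80.9 170.0
or [366.6  14.4] [ 312    0  108   33 2765] [[ 0.3508 -0.1947]] [[ 0.3536 -0.1983]]
or [333.1 216. ] [326 209  16  16 150] [[ 0.537  -0.2154]] [[ 0.5307 -0.218 ]]
or [388.4 227.8] [381 221  17  16 139] [[ 0.5499 -0.1574]] [[ 0.5429 -0.1628]]
or [  6.2 343.7] [  0 333  14  22  47] [[ 0.6945 -0.5874]] [[ 0.6805 -0.5718]]
```

View pics/w2c.png

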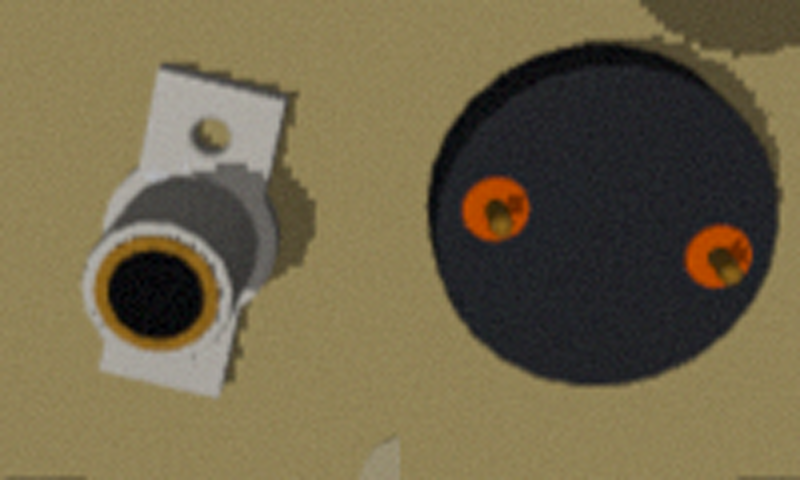

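Run:
```python
from h import *
ci=np.load("w2.npy",allow_pickle=True).item()
b=cast(ci,(189,238.5),.045)[0]; h=cast(ci,(202.5,198.5),.006)[0]; r=cast(ci,[(334,217.2),(389.75,229.2)],.0255)
A=lambda d:np.degrees(np.arctan2(d[1],d[0])).round(1)
print(b,h,np.hypot(*(b-h)),A(b-h),A(h-b)); print(r,r.mean(0),np.hypot(*(r[1]-r[0])),A(r[1]-r[0]))
go((b[0],b[1],.10),A(b-h)+180)
```

```text
[ 0.55469876 -0.3607225 ] [ 0.52476092 -0.35304992] 0.03090538420298933 -14.4 165.6
[[ 0.538838   -0.21421353]
 [ 0.55204999 -0.15531717]] [ 0.545444   -0.18476535] 0.06036006762259997 77.4
mm/deg [np.float64(-63.7), np.float64(-93.0), np.float64(149.8), np.float64(0.11), np.float64(-0.05), np.float64(14.49), 'q6 -125.91'] yaw0 -179.91 pos [ 0.491  -0.2681  0.25  ] t 2.5
```

Call:
servo_tool --series "-0.016 -0.023 0.037 0 0 4 0; -0.032 -0.046 0.075 0 0 8 0; -0.048 -0.070 0.112 0 0 12 0; -0.0637 -0.093 0.150 0 0 14.5 0; -0.0637 -0.093 0.150 0 0 14.5 0"

```text
clock: 2.95
position: [0.554, -0.3608, 0.0937]
ee_rot: [-0.004, 0.126, 0.992, 0.003]
contact_force: [-1.8, 0.6, -0.4]
width: 0.0853
gripper_force: 0.0
```

Run:
```python
from h import *
ci=np.load("w2.npy",allow_pickle=True).item()
go((.5547,-.3607,.014),165.6)
im,ci=shot("wrist","w3.png"); np.save("w3.npy",ci)
```

```text
mm/deg [np.float64(-1.3), np.float64(-0.0), np.float64(79.7), np.float64(0.24), np.float64(-0.5), np.float64(-0.02), 'q6 -114.69'] yaw0 165.58 pos [ 0.554  -0.3608  0.0937] t 3.0
```

View pics/w3.png

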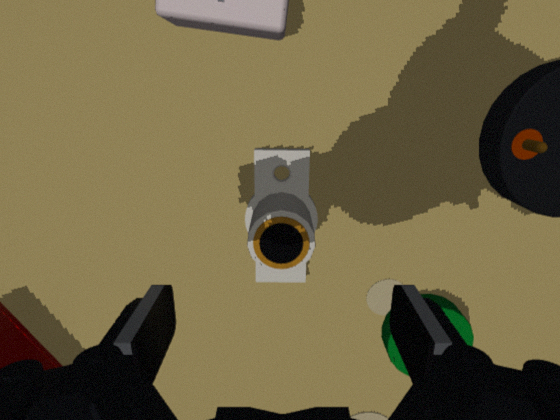

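Call:
servo_tool --series "-0.001 0 0.020 0 0 0 0; -0.001 0 0.040 0 0 0 0; -0.001 0 0.060 0 0 0 0; -0.001 0 0.075 0 0 0 0; -0.001 0 0.079 0 0 0 0"

```text
clock: 3.5
position: [0.5554, -0.3607, 0.022]
ee_rot: [-0.0, 0.125, 0.992, 0.001]
contact_force: [-0.6, -0.4, -0.4]
width: 0.0856
gripper_force: 0.0
```

Call:
servo_tool --series "0 0 0 0 0 0 0; 0 0 0 0 0 0 0"

```text
clock: 3.7
position: [0.5565, -0.3631, 0.0233]
ee_rot: [0.001, 0.126, 0.992, -0.001]
contact_force: [0.4, -0.7, 0.6]
width: 0.0857
gripper_force: 0.0
```

Run:
```python
from h import *
go((.5547,-.3607,.014),165.6)
```

```text
mm/deg [np.float64(2.4), np.float64(1.9), np.float64(9.3), np.float64(-0.05), np.float64(0.15), np.float64(-0.03), 'q6 -114.71'] yaw0 165.57 pos [ 0.5565 -0.3631  0.0233] t 3.7
```

Call:
servo_tool --series "0.0015 0.001 0.005 0 0 0 0; 0.0015 0.001 0.009 0 0 0 0; 0.0015 0.001 0.009 0 0 0 1; 0.0015 0.001 0.009 0 0 0 1; 0.0015 0.001 0.009 0 0 0 1" --squeeze 40

```text
clock: 4.2
position: [0.5543, -0.3623, 0.0123]
ee_rot: [0.0, 0.126, 0.992, 0.0]
contact_force: [0.3, 0.2, 0.3]
width: 0.044
gripper_force: 0.0
```

Call:
servo_tool --series "0 0 0 0 0 0 1; 0 0 0 0 0 0 1; 0 0 0 0 0 0 1; 0 0 0 0 0 0 1; 0 0 0 0 0 0 1"

```text
clock: 4.7
position: [0.5545, -0.3624, 0.0125]
ee_rot: [0.0, 0.126, 0.992, -0.0]
contact_force: [1.2, -0.7, 2.4]
width: 0.0369
gripper_force: 40.5
```

Run:
```python
from h import *
go((.5547,-.3607,.014),165.6)
im,ci=shot("wrist","w4.png"); np.save("w4.npy",ci)
```

```text
mm/deg [np.float64(0.3), np.float64(1.7), np.float64(-1.5), np.float64(-0.02), np.float64(0.04), np.float64(-0.1), 'q6 -114.68'] yaw0 165.5 pos [ 0.5545 -0.3624  0.0125] t 4.7
```

View pics/w4.png

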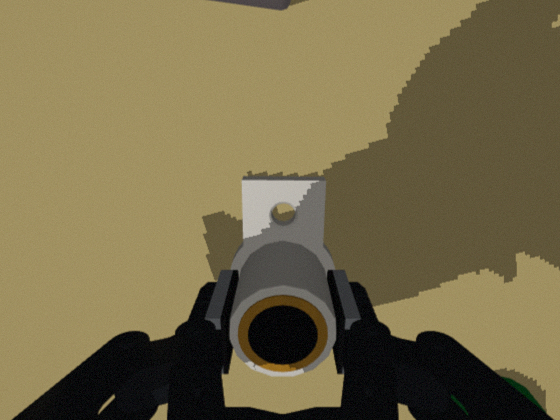

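Call:
servo_tool --series "0 0 -0.03 0 0 0 1; 0 0 -0.07 0 0 0 1; 0 0 -0.11 0 0 0 1; 0 0 -0.14 0 0 0 1; 0 0 -0.14 0 0 0 1"

```text
clock: 5.25
position: [0.5565, -0.3637, 0.1571]
ee_rot: [0.004, 0.126, 0.992, -0.002]
contact_force: [0.6, -1.0, -1.9]
width: 0.037
gripper_force: 40.4
```

Run:
```python
from h import *
ci=np.load("w4.npy",allow_pickle=True).item()
P=np.array([.5545,-.3624]); th=np.radians(165.55)
T=np.array([[np.cos(th),np.sin(th)],[np.sin(th),-np.cos(th)]])  # columns tool x,y
h=cast(ci,(284,213.5),.006)[0]; b=cast(ci,(282.5,333.5),.045)[0]
e=cast(ci,[(243,177),(325.5,178)],.007)
for p in (h,b,*e): print(T.T@(p-P)*1000)
go((.5356,-.2287,.152),77.4)
```

```text
[31.08226179  0.641314  ]
[0.28321419 0.02280582]
[ 47.04129623 -15.95827744]
[46.62590778 17.40990226]
mm/deg [np.float64(54.0), np.float64(125.5), np.float64(4.2), np.float64(0.2), np.float64(0.54), np.float64(88.11), 'q6 -114.69'] yaw0 165.52 pos [ 0.5565 -0.3637  0.1571] t 5.2
```

Call:
servo_tool --series "0.014 0.031 0.001 0 0 8 1; 0.027 0.063 0.002 0 0 16 1; 0.040 0.094 0.003 0 0 24 1; 0.054 0.1255 0.004 0 0 32 1; 0.054 0.1255 0.004 0 0 40 1"

```text
clock: 5.75
position: [0.5302, -0.2215, 0.1458]
ee_rot: [-0.004, 0.459, 0.888, 0.001]
contact_force: [-0.2, -0.6, -1.3]
width: 0.0368
gripper_force: 40.6
```

Call:
servo_tool --series "0 0 0 0 0 8 1; 0 0 0 0 0 16 1; 0 0 0 0 0 24 1; 0 0 0 0 0 32 1; 0 0 0 0 0 40 1"

```text
clock: 6.25
position: [0.5321, -0.2263, 0.146]
ee_rot: [-0.002, 0.736, 0.677, -0.001]
contact_force: [0.4, 0.0, -1.9]
width: 0.0372
gripper_force: 40.5
```

Call:
servo_tool --series "0 0 0 0 0 8 1; 0 0 0 0 0 8 1; 0 0 0 0 0 8 1"

```text
clock: 6.55
position: [0.5326, -0.2266, 0.1469]
ee_rot: [-0.001, 0.779, 0.627, -0.0]
contact_force: [0.1, 0.3, -1.4]
width: 0.0372
gripper_force: 40.5
```

Run:
```python
from h import *
go((.5356,-.2287,.152),77.4)
im,ci=shot("wrist","w5.png"); np.save("w5.npy",ci)
go((.5356,-.2287,.152),77.4)
```

```text
mm/deg [np.float64(-1.4), np.float64(3.4), np.float64(-5.1), np.float64(-0.15), np.float64(-0.05), np.float64(0.27), 'q6 -17.61'] yaw0 77.67 pos [ 0.5326 -0.2266  0.1469] t 6.5
mm/deg [np.float64(-1.3), np.float64(3.2), np.float64(-4.8), np.float64(-0.12), np.float64(-0.04), np.float64(0.24), 'q6 -17.59'] yaw0 77.64 pos [ 0.5328 -0.2267  0.1472] t 6.6
```

View pics/w5.png

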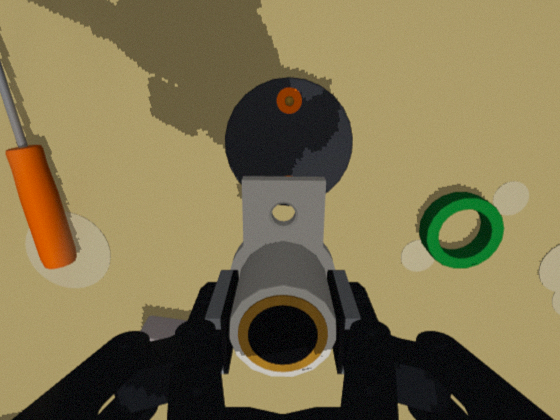

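Call:
servo_tool --series "-0.035 0.003 0.0 0 0 0.2 1; -0.035 0.003 0.0 0 0 0.2 1; -0.035 0.003 0.0 0 0 0.2 1; -0.035 0.003 0.0 0 0 0.2 1"

```text
clock: 7.0
position: [0.5285, -0.2613, 0.148]
ee_rot: [-0.001, 0.781, 0.625, 0.0]
contact_force: [0.5, 0.9, -1.8]
width: 0.0366
gripper_force: 40.5
```

Run:
```python
from h import *
s,M,y=yaws(); P=s['position']
im,ci=shot("wrist","w6.png"); np.save("w6.npy",ci)
s,M,y2=yaws(); P=(P+s['position'])/2
hsv=cv2.cvtColor(im,cv2.COLOR_BGR2HSV); H,S,V=[hsv[...,i].astype(int) for i in range(3)]
o=((H<14)&(S>150)&(V>60)).astype(np.uint8)
for c in cv2.findContours(o,cv2.RETR_EXTERNAL,cv2.CHAIN_APPROX_NONE)[0]:
    if cv2.contourArea(c)>60 and c[:,0,0].mean()>200:
        e=cv2.fitEllipse(cv2.convexHull(c)); w=cast(ci,e[0],.0255)[0]
        print(np.round(e[0],1),np.round(e[1],1),w.round(4),'tool',((np.r_[w,0]-P)@M*1000).round(1))
print(P,y,y2)
cv2.imwrite("pics/w6c.png",cv2.resize(im[20:220,200:380],None,fx=3,fy=3,interpolation=cv2.INTER_CUBIC))
```

```text
[282.4 137.7] [24.8 25.3] [ 0.5382 -0.2159] tool [ 46.2  -0.4 148. ]
[282.4  43.7] [26.6 29.3] [ 0.5513 -0.1571] tool [106.4  -0.4 148.1]
[ 0.52851126 -0.26122644  0.14799402] 77.34309992651717 77.35470135617831
```

View pics/w6c.png

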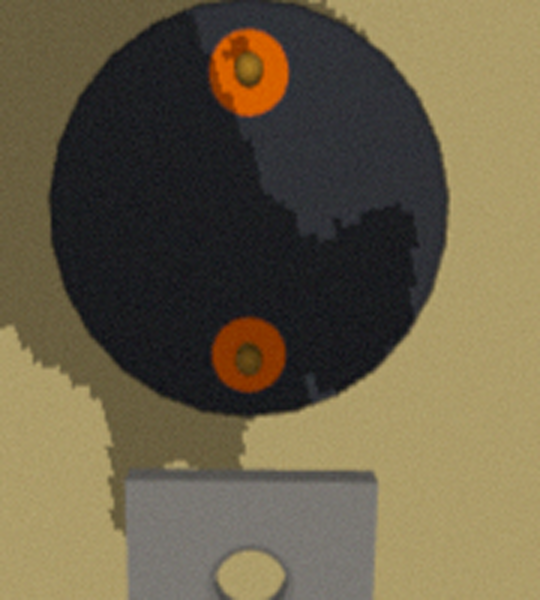

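Call:
servo_tool --series "0.035 -0.0003 0.02 0 0 -0.7 1; 0.070 -0.0006 0.04 0 0 -0.7 1; 0.0756 -0.0006 0.07 0 0 -0.7 1; 0.0756 -0.0006 0.085 0 0 -0.7 1; 0.0756 -0.0006 0.085 0 0 -0.7 1"

```text
clock: 7.55
position: [0.543, -0.1859, 0.061]
ee_rot: [-0.003, 0.776, 0.63, -0.001]
contact_force: [-0.8, 0.5, -1.0]
width: 0.0373
gripper_force: 40.5
```

Call:
servo_tool --series "0 0 0 0 0 0 1; 0 0 0 0 0 0 1; 0 0 0 0 0 0 1"

```text
clock: 7.85
position: [0.5456, -0.1886, 0.0646]
ee_rot: [0.001, 0.777, 0.629, 0.001]
contact_force: [-0.6, -0.3, -0.8]
width: 0.037
gripper_force: 40.5
```

Run:
```python
from h import *
im,ci=shot("wrist","w7.png")
w=np.array([[.5382,-.2159],[.5513,-.1571]]).mean(0)
go((*w,.0375),77.35)
cv2.imwrite("pics/w7c.png",cv2.resize(im[120:320,180:380],None,fx=3,fy=3,interpolation=cv2.INTER_CUBIC))
```

```text
mm/deg [np.float64(1.9), np.float64(-1.2), np.float64(26.9), np.float64(0.12), np.float64(0.02), np.float64(0.63), 'q6 -13.97'] yaw0 77.98 pos [ 0.5454 -0.1886  0.0644] t 7.9
```

View pics/w7c.png

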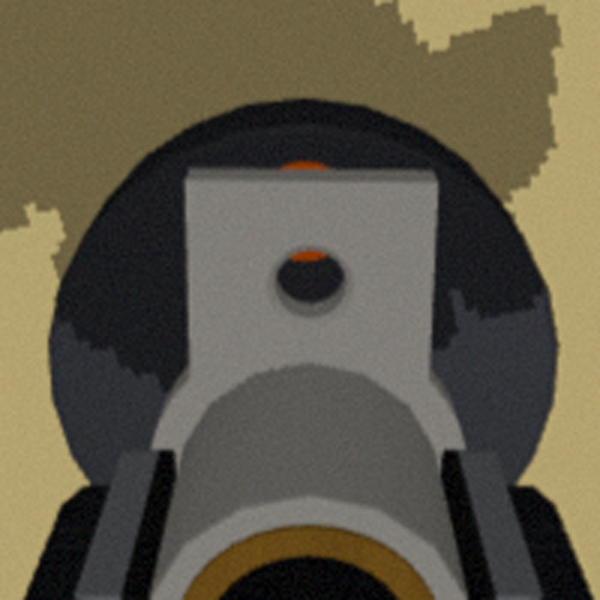

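Run:
```python
from h import *
s,M,y=yaws(); P=s['position']; ci=eyes.camera_info("wrist")
uz=P[2]-.0125
for uv,z in [((282,173),.0255),((282.5,206.7),.0255),((283.3,213),uz+.007),((283.3,222.7),uz+.007),((283.3,203),uz+.007)]:
    w=cast(ci,uv,z)[0]; print(uv,z,((np.r_[w,0]-P)@M*1000).round(1)[:2])
print(P,y)
```

```text
(282, 173) 0.0255 [40.5 -0.7]
(282.5, 206.7) 0.0255 [23.  -0.4]
(283.3, 213) 0.058913859831947905 [31.1 -0.2]
(283.3, 222.7) 0.058913859831947905 [26.8 -0.2]
(283.3, 203) 0.058913859831947905 [35.5 -0.2]
[ 0.54543832 -0.18860503  0.06441386] 77.98341326113491
```

Call:
servo_tool --series "0.0005 -0.0003 0.006 0 0 0 1; 0.0005 -0.0003 0.011 0 0 0 1; 0.0005 -0.0003 0.016 0 0 0 1; 0.0005 -0.0003 0.020 0 0 0 1; 0.0005 -0.0003 0.020 0 0 0 1"

```text
clock: 8.4
position: [0.544, -0.1872, 0.0423]
ee_rot: [-0.001, 0.777, 0.629, -0.0]
contact_force: [0.2, 1.0, -1.1]
width: 0.0369
gripper_force: 40.5
```

Call:
servo_tool --series "0 0 0.003 0 0 0 1; 0 0 0.006 0 0 0 1; 0 0 0.007 0 0 0 1; 0 0 0.007 0 0 0 1"

```text
clock: 8.8
position: [0.5449, -0.1876, 0.0375]
ee_rot: [0.0, 0.777, 0.629, 0.0]
contact_force: [-0.5, 1.1, 5.7]
width: 0.0369
gripper_force: 41.3
```

Call:
servo_tool --series "0 0 0.001 0 0 0 1; 0 0 0.001 0 0 0 1; 0 0 0.0 0 0 0 0; 0 0 0.0 0 0 0 0; 0 0 0 0 0 0 0"

```text
clock: 9.3
position: [0.5446, -0.1875, 0.0361]
ee_rot: [0.0, 0.777, 0.629, 0.0]
contact_force: [-0.4, 0.4, 0.7]
width: 0.0785
gripper_force: 0.0
```

Call:
servo_tool --series "0 0 0 0 0 0 0; 0 0 0 0 0 0 0; 0 0 0 0 0 0 0"

```text
clock: 9.6
position: [0.5446, -0.1874, 0.0361]
ee_rot: [-0.0, 0.777, 0.629, -0.0]
contact_force: [-0.5, -0.1, 0.2]
width: 0.0856
gripper_force: 0.0
```

Call:
servo_tool --series "0 0 -0.03 0 0 0 0; 0 0 -0.07 0 0 0 0; 0 0 -0.11 0 0 0 0; 0 0 -0.15 0 0 0 0; 0 0 -0.19 0 0 0 0"

```text
clock: 10.1
position: [0.5443, -0.1874, 0.2278]
ee_rot: [-0.0, 0.777, 0.629, 0.0]
contact_force: [0.5, 0.2, 0.3]
width: 0.0855
gripper_force: 0.0
```

Run:
```python
from h import *
im,ci=shot("wrist","w8.png"); np.save("w8.npy",ci)
# target view above fuse/switch/buzzer
go((.45,.09,.20),77.4); go((.5,.38,.22),90);go((.5,.38,.22),170)
cv2.imwrite("pics/w8c.png",cv2.resize(np.hstack([im[60:260,180:380]]),None,fx=2.5,fy=2.5))
```

```text
mm/deg [np.float64(252.7), np.float64(-154.1), np.float64(32.5), np.float64(0.75), np.float64(0.18), np.float64(0.61), 'q6 -13.93'] yaw0 78.01 pos [ 0.5479 -0.189   0.2353] t 10.2
mm/deg [np.float64(546.7), np.float64(-165.2), np.float64(11.4), np.float64(0.72), np.float64(0.26), np.float64(-11.99), 'q6 -13.93'] yaw0 78.01 pos [ 0.5479 -0.189   0.2353] t 10.2
mm/deg [np.float64(546.7), np.float64(-165.2), np.float64(11.4), np.float64(0.73), np.float64(-0.43), np.float64(88.01), 'q6 -13.93'] yaw0 78.01 pos [ 0.5479 -0.189   0.2353] t 10.2
```

View pics/w8c.png

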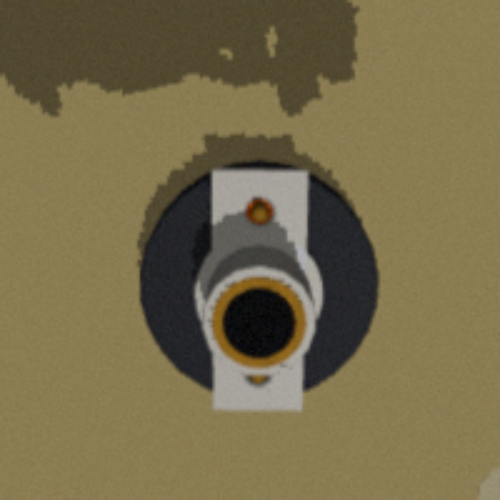

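```bash
cat >> h.py <<'E'
def quad(ci,mask,z,amin=300,near=None):
    """fit 4 side lines of convex square faces; world mm"""
    for c in cv2.findContours(mask.astype(np.uint8),cv2.RETR_EXTERNAL,cv2.CHAIN_APPROX_NONE)[0]:
        if cv2.contourArea(c)<amin: continue
        w=(cast(ci,c[:,0],z)*1000).astype(np.float32)
        (ctr,sz,an)=cv2.minAreaRect(cv2.convexHull(w))
        if near is not None and np.hypot(*(np.array(ctr)-near))>60: continue
        q=(w-ctr)@np.array([[np.cos(a:=np.radians(an)),-np.sin(a)],[np.sin(a),np.cos(a)]]); sz=np.array(sz)
        off={};angs=[]
        for ax in (0,1):
            for sg in (1,-1):
                m=(np.abs(sg*q[:,ax]-sz[ax]/2)<.12*sz[ax])&(np.abs(q[:,1-ax])<.38*sz[1-ax])
                if m.sum()<6: continue
                vx,vy,x0,y0=cv2.fitLine(q[m],cv2.DIST_HUBER,0,.01,.01).ravel()
                v=np.array([vx,vy]); t=-(np.array([x0,y0])[1-ax])/v[1-ax]
                off[ax,sg]=(x0,y0)[ax]+t*v[ax]; angs.append(np.degrees(np.arctan2(vy,vx)+ (np.pi/2 if ax==0 else 0)))
        angs=(np.array(angs)+45)%90-45+an
        if len(off)==4:
            c0=np.array([(off[i,1]+off[i,-1])/2 for i in (0,1)]); R2=np.array([[np.cos(a),-np.sin(a)],[np.sin(a),np.cos(a)]])
            print('px',c[:,0].mean(0).round(),'ctr',(R2@c0+ctr).round(1),'size',[round(float(off[i,1]-off[i,-1]),1) for i in (0,1)],'rect ang',round(an,1),'line angs',angs.round(1),'mean',angs.mean().round(2))
        else: print('partial',c[:,0].mean(0).round(),np.round(ctr,1),sz,an,angs)
E
python3 - <<'E'
from h import *
ci=eyes.camera_info("top"); im=cv2.imread("pics/top0.png"); hsv=cv2.cvtColor(im,cv2.COLOR_BGR2HSV); H,S,V=[hsv[...,i].astype(int) for i in range(3)]
quad(ci,(H>100)&(H<130)&(S>120),.026,100,(410,380))
quad(ci,((H<8)|(H>172))&(S>120)&(V>90),.032,40,(546,380))
quad(ci,(S<45)&(V>110),.03,100,(546,380))
ci=np.load("w1.npy",allow_pickle=True).item(); im=cv2.imread("pics/w1.png"); hsv=cv2.cvtColor(im,cv2.COLOR_BGR2HSV); H,S,V=[hsv[...,i].astype(int) for i in range(3)]
quad(ci,(S<40)&(V>110),.042,near=(515,86))
E
```

```text
px [143. 245.] ctr [407.5 381.2] size [58.6, 46.3] rect ang 67.5 line angs [68.6 67.4 67.3 67.4] mean 67.66
partial [142. 194.] [546.4 382.7] [36.29582977 21.60893059] 31.822765350341797 [30.927624 30.879162]
px [142. 194.] ctr [546.7 382.6] size [58.1, 57.8] rect ang 31.6 line angs [31.  32.1 32.2 32.5] mean 31.96
px [279. 218.] ctr [516.   85.7] size [87.6, 77.5] rect ang 77.1 line angs [77.6 77.1 77.  77. ] mean 77.17
```

Call:
servo_tool --series "0.044 -0.0125 0 0 0 0 0; 0.088 -0.025 0 0 0 0 0; 0.132 -0.0375 0 0 0 0 0; 0.176 -0.05 0 0 0 0 0; 0.220 -0.063 0 0 0 0 0"

```text
clock: 10.65
position: [0.5283, 0.0425, 0.2261]
ee_rot: [0.0, 0.777, 0.629, 0.0]
contact_force: [0.0, -0.1, -0.8]
width: 0.0855
gripper_force: 0.0
```

Call:
servo_tool --series "0.044 -0.0125 0 0 0 0.6 0; 0.086 -0.025 0 0 0 0.6 0; 0.086 -0.025 0 0 0 0.6 0; 0.086 -0.025 0 0 0 0.6 0; 0.086 -0.025 0 0 0 0.6 0"

```text
clock: 11.15
position: [0.5222, 0.1293, 0.2261]
ee_rot: [0.0, 0.781, 0.625, -0.0]
contact_force: [0.1, -0.7, -0.7]
width: 0.0854
gripper_force: 0.0
```

Run:
```python
from h import *
im,ci=shot("wrist","w9.png"); np.save("w9.npy",ci)
hsv=cv2.cvtColor(im,cv2.COLOR_BGR2HSV); H,S,V=[hsv[...,i].astype(int) for i in range(3)]
quad(ci,(S<40)&(V>100),.042,near=(515,86))
ct=eyes.camera_info("top");im=cv2.imread("pics/top0.png"); hsv=cv2.cvtColor(im,cv2.COLOR_BGR2HSV); H,S,V=[hsv[...,i].astype(int) for i in range(3)]
quad(ct,(S<40)&(V>110),.042,near=(515,86))
go((.424,.42,.18),67.7)
```

```text
px [287. 224.] ctr [516.1  85.9] size [88.3, 78.1] rect ang 77.2 line angs [77.4 77.4 76.8 77.2] mean 77.2
px [249. 204.] ctr [515.1  87.6] size [86.7, 77.4] rect ang 76.9 line angs [77.2 76.2 77.7 76.7] mean 76.95
mm/deg [np.float64(262.5), np.float64(-159.7), np.float64(46.0), np.float64(0.0), np.float64(0.03), np.float64(9.63), 'q6 19.16'] yaw0 77.33 pos [0.5223 0.1289 0.2261] t 11.2
```

Call:
servo_tool --series "0.040 -0.024 0 0 0 0 0; 0.080 -0.048 0 0 0 0 0; 0.120 -0.072 0 0 0 0 0; 0.160 -0.097 0 0 0 0 0; 0.200 -0.122 0 0 0 0 0"

```text
clock: 11.7
position: [0.447, 0.352, 0.2264]
ee_rot: [0.0, 0.781, 0.624, 0.0]
contact_force: [-0.1, 0.6, 0.8]
width: 0.0851
gripper_force: 0.0
```

Call:
servo_tool --series "0.031 -0.019 0.023 0 0 5 0; 0.0625 -0.038 0.046 0 0 9.6 0; 0.0625 -0.038 0.046 0 0 9.6 0; 0.0625 -0.038 0.046 0 0 9.6 0; 0.0625 -0.038 0.046 0 0 9.6 0"

```text
clock: 12.2
position: [0.4246, 0.4199, 0.1809]
ee_rot: [0.0, 0.83, 0.557, 0.0]
contact_force: [0.1, -0.5, 1.0]
width: 0.0852
gripper_force: 0.0
```

Run:
```python
from h import *
im,ci=shot("wrist","w10.png"); np.save("w10.npy",ci)
hsv=cv2.cvtColor(im,cv2.COLOR_BGR2HSV); H,S,V=[hsv[...,i].astype(int) for i in range(3)]
b=(H>100)&(H<130)&(S>110); print(np.percentile(V[b],[5,25,50,75,95]))
for t in (40,100,130): quad(ci,b&(V>t),.026,near=(408,381))
go((.408,.381,.05),67.7)
```

```text
[  3.   8.  21. 130. 137.]
px [281. 231.] ctr [409.4 385.5] size [63.9, 48.3] rect ang 67.6 line angs [67.7 67.7 66.3 67.3] mean 67.27
px [282. 235.] ctr [408.4 382. ] size [56.6, 47.4] rect ang 67.6 line angs [66.2 67.7 66.4 67.5] mean 66.95
px [282. 236.] ctr [408.2 381.5] size [53.4, 44.1] rect ang 67.8 line angs [67.7 68.6 66.5 67.5] mean 67.57
mm/deg [np.float64(-42.5), np.float64(-0.8), np.float64(131.2), np.float64(0.07), np.float64(-0.06), np.float64(-0.0), 'q6 60.34'] yaw0 67.7 pos [0.4247 0.4199 0.1813] t 12.2
```

Call:
servo_tool --series "-0.02 -0.0005 0.03 0 0 0 0; -0.0416 -0.0008 0.07 0 0 0 0; -0.0416 -0.0008 0.11 0 0 0 0; -0.0416 -0.0008 0.145 0 0 0 0; -0.0416 -0.0008 0.160 0 0 0 0"

```text
clock: 12.75
position: [0.4063, 0.3805, 0.0184]
ee_rot: [0.0, 0.831, 0.557, -0.002]
contact_force: [-0.7, 0.4, 0.3]
width: 0.0857
gripper_force: 0.0
```

Call:
servo_tool --series "0 0 0.008 0 0 0 0; 0 0 0.016 0 0 0 0; 0 0 0.017 0 0 0 0; 0 0 0.017 0 0 0 1; 0 0 0.017 0 0 0 1"

```text
clock: 13.25
position: [0.4074, 0.3834, 0.0043]
ee_rot: [-0.0, 0.83, 0.558, 0.001]
contact_force: [0.3, -0.4, 0.2]
width: 0.0586
gripper_force: 0.0
```

Call:
servo_tool --series "0 0 0 0 0 0 1; 0 0 0 0 0 0 1; 0 0 0 0 0 0 1; 0 0 0 0 0 0 1"

```text
clock: 13.65
position: [0.4075, 0.3836, 0.0044]
ee_rot: [-0.0, 0.83, 0.558, 0.001]
contact_force: [-0.1, -0.9, 6.2]
width: 0.049
gripper_force: 42.9
```

Run:
```python
from h import *
im,ci=shot("wrist","w11.png"); np.save("w11.npy",ci)
s,M,y=yaws(); P=s['position']; print(P,y)
hsv=cv2.cvtColor(im,cv2.COLOR_BGR2HSV); H,S,V=[hsv[...,i].astype(int) for i in range(3)]
b=((H>100)&(H<130)&(S>110)).astype(np.uint8)
x,yy,w,h=cv2.boundingRect(b); print(x,yy,w,h,b.sum())
for t in (40,100): quad(ci,b&(V>t),.026,near=(408,381))
```

```text
[0.40752796 0.38357899 0.00441184] 67.81643241570951
7 223 549 197 20220
px [282. 301.] ctr [408.3 386.7] size [66.7, 48.6] rect ang 67.8 line angs [67.8 67.8 67.9 67.8] mean 67.84
px [280. 309.] ctr [406.7 382.7] size [58.1, 47.3] rect ang 67.8 line angs [67.8 67.8 66.5 69.7] mean 67.96
```

View pics/w11.png

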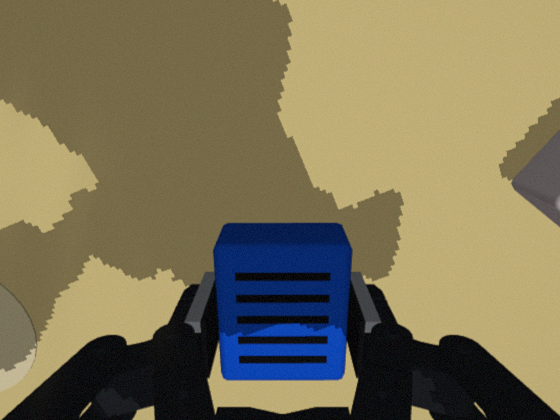

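Call:
servo_tool --series "0 0 -0.03 0 0 0 1; 0 0 -0.07 0 0 0 1; 0 0 -0.11 0 0 0 1; 0 0 -0.125 0 0 0 1; 0 0 -0.125 0 0 0 1"

```text
clock: 14.2
position: [0.4081, 0.3841, 0.131]
ee_rot: [-0.0, 0.83, 0.558, 0.003]
contact_force: [0.0, 0.2, -2.0]
width: 0.0492
gripper_force: 42.4
```

Run:
```python
from h import *
ci=np.load("w11.npy",allow_pickle=True).item(); P=np.array([.40753,.38358]); th=np.radians(67.82)
T=np.array([[np.cos(th),np.sin(th)],[np.sin(th),-np.cos(th)]])
print((cast(ci,[(282,245),(282,380),(217,250),(350,250),(221,370),(345,370)],.026)-P)@T*1000)
go((.5161,.0859,.129),77.2)
```

```text
[[ 28.29089146  -0.58873464]
 [-30.69844207  -0.57055285]
 [ 26.36922198 -23.56557271]
 [ 26.36618729  23.46282258]
 [-25.747045   -24.81507828]
 [-25.77985371  24.48001671]]
mm/deg [np.float64(-235.4), np.float64(212.6), np.float64(1.5), np.float64(0.2), np.float64(-0.28), np.float64(-9.38), 'q6 58.33'] yaw0 67.82 pos [0.4081 0.3841 0.131 ] t 14.2
```

Call:
servo_tool --series "-0.030 0.027 0 0 0 0 1; -0.060 0.054 0 0 0 0 1; -0.090 0.081 0 0 0 0 1; -0.120 0.108 0 0 0 0 1; -0.150 0.136 0 0 0 0 1"

```text
clock: 14.7
position: [0.4748, 0.191, 0.1264]
ee_rot: [-0.001, 0.83, 0.558, -0.002]
contact_force: [0.0, 1.0, -0.5]
width: 0.049
gripper_force: 42.3
```

Call:
servo_tool --series "-0.030 0.027 0 0 0 -5 1; -0.060 0.054 0 0 0 -9.4 1; -0.0844 0.0766 0 0 0 -9.4 1; -0.0844 0.0766 0 0 0 -9.4 1; -0.0844 0.0766 0 0 0 -9.4 1"

```text
clock: 15.2
position: [0.5139, 0.0852, 0.1266]
ee_rot: [-0.001, 0.782, 0.623, -0.001]
contact_force: [0.6, 0.7, -1.1]
width: 0.0492
gripper_force: 42.3
```

Run:
```python
from h import *
go((.5163,.0869,.047),77.2)
```

```text
mm/deg [np.float64(2.3), np.float64(2.2), np.float64(79.6), np.float64(-0.21), np.float64(0.01), np.float64(-0.12), 'q6 14.62'] yaw0 77.08 pos [0.5139 0.0852 0.1266] t 15.2
```

Call:
servo_tool --series "0.002 0.002 0.02 0 0 0 1; 0.002 0.002 0.04 0 0 0 1; 0.002 0.002 0.06 0 0 0 1; 0.002 0.002 0.07 0 0 0 1; 0.002 0.002 0.07 0 0 0 1"

```text
clock: 15.7
position: [0.5154, 0.0881, 0.0565]
ee_rot: [-0.002, 0.781, 0.624, -0.002]
contact_force: [-0.1, 0.4, -1.4]
width: 0.0488
gripper_force: 42.3
```

Call:
servo_tool --series "0 0 0 0 0 0 1; 0 0 0 0 0 0 1; 0 0 0 0 0 0 1"

```text
clock: 16.0
position: [0.5181, 0.0873, 0.0592]
ee_rot: [0.001, 0.781, 0.624, 0.001]
contact_force: [0.4, -0.6, -0.2]
width: 0.0492
gripper_force: 42.3
```

Run:
```python
from h import *
go((.5163,.0869,.0464),77.2)
```

```text
mm/deg [np.float64(-0.8), np.float64(-1.7), np.float64(12.8), np.float64(0.11), np.float64(-0.03), np.float64(0.01), 'q6 14.75'] yaw0 77.21 pos [0.5181 0.0873 0.0592] t 16.0
```

Call:
servo_tool --series "-0.0006 -0.0012 0.005 0 0 0 1; -0.0006 -0.0012 0.009 0 0 0 1; -0.0006 -0.0012 0.0105 0 0 0 1; -0.0006 -0.0012 0.0105 0 0 0 1; -0.0006 -0.0012 0.0105 0 0 0 1"

```text
clock: 16.5
position: [0.5162, 0.0868, 0.0477]
ee_rot: [-0.0, 0.782, 0.624, -0.0]
contact_force: [-0.4, -0.3, -0.6]
width: 0.0493
gripper_force: 42.3
```

Call:
servo_tool --series "0 0 0 0 0 0 1; 0 0 0 0 0 0 1; 0 0 0 0 0 0 1"

```text
clock: 16.8
position: [0.5163, 0.0868, 0.0479]
ee_rot: [0.0, 0.781, 0.624, 0.0]
contact_force: [0.2, 0.6, -0.5]
width: 0.0493
gripper_force: 42.3
```

Run:
```python
from h import *
go((.5163,.0869,.0464),77.2); print(manip.get_state()['contact_force'])
```

```text
mm/deg [np.float64(0.1), np.float64(0.0), np.float64(1.5), np.float64(0.01), np.float64(-0.01), np.float64(0.0), 'q6 14.72'] yaw0 77.2 pos [0.5163 0.0868 0.0479] t 16.8
[ 0.17578491  0.59332875 -0.50694472]
```

Perfectly on target; lower, release and retreat up, then on towards the switch.

Call:
servo_tool --series "0 0 0.001 0 0 0 1; 0 0 0.002 0 0 0 1; 0 0 0.002 0 0 0 0; 0 0 0.002 0 0 0 0; 0 0 0.002 0 0 0 0"

```text
clock: 17.3
position: [0.5162, 0.0868, 0.0458]
ee_rot: [0.0, 0.782, 0.624, 0.0]
contact_force: [0.2, 0.5, -0.3]
width: 0.0852
gripper_force: 0.0
```

Call:
servo_tool --series "0 0 0 0 0 0 0; 0 0 0 0 0 0 0; 0 0 0 0 0 0 0"

```text
clock: 17.6
position: [0.5162, 0.0868, 0.0458]
ee_rot: [-0.0, 0.781, 0.624, 0.0]
contact_force: [-0.2, -0.4, -0.3]
width: 0.0853
gripper_force: 0.0
```

Call:
servo_tool --series "0 0 -0.03 0 0 0 0; 0 0 -0.07 0 0 0 0; 0 0 -0.11 0 0 0 0; 0 0 -0.15 0 0 0 0; 0 0 -0.15 0 0 0 0"

```text
clock: 18.1
position: [0.5199, 0.087, 0.2017]
ee_rot: [0.004, 0.781, 0.624, 0.005]
contact_force: [1.2, -0.2, 1.2]
width: 0.0858
gripper_force: 0.0
```

Run:
```python
from h import *
th=np.radians(122)
go((.5467+.044*np.cos(th),.382+.044*np.sin(th),.20),122)
```

```text
mm/deg [np.float64(324.8), np.float64(-70.2), np.float64(1.9), np.float64(0.72), np.float64(0.09), np.float64(-44.79), 'q6 14.72'] yaw0 77.21 pos [0.5199 0.087  0.2017] t 18.1
```

Call:
servo_tool --series "0.040 -0.009 0 0 0 0 0; 0.080 -0.018 0 0 0 0 0; 0.120 -0.027 0 0 0 0 0; 0.160 -0.036 0 0 0 0 0; 0.200 -0.045 0 0 0 0 0"

```text
clock: 18.6
position: [0.5159, 0.2932, 0.1949]
ee_rot: [-0.0, 0.782, 0.624, -0.001]
contact_force: [0.3, 0.1, -0.1]
width: 0.0854
gripper_force: 0.0
```

Call:
servo_tool --series "0.040 -0.009 0 0 0 -8 0; 0.080 -0.018 0 0 0 -16 0; 0.124 -0.025 0 0 0 -24 0; 0.124 -0.025 0 0 0 -32 0; 0.124 -0.025 0 0 0 -40 0"

```text
clock: 19.1
position: [0.5189, 0.4197, 0.194]
ee_rot: [-0.0, 0.517, 0.856, -0.001]
contact_force: [0.1, 0.4, -0.6]
width: 0.0853
gripper_force: 0.0
```

Call:
servo_tool --series "0 0 0 0 0 -4.8 0; 0 0 0 0 0 -4.8 0; 0 0 0 0 0 -4.8 0; 0 0 0 0 0 -4.8 0"

```text
clock: 19.5
position: [0.5195, 0.4181, 0.1954]
ee_rot: [-0.0, 0.485, 0.874, -0.0]
contact_force: [0.6, -0.3, 0.3]
width: 0.0854
gripper_force: 0.0
```

Run:
```python
from h import *
im,ci=shot("wrist","w12.png"); np.save("w12.npy",ci)
hsv=cv2.cvtColor(im,cv2.COLOR_BGR2HSV); H,S,V=[hsv[...,i].astype(int) for i in range(3)]
wh=(S<45)
red=((H<8)|(H>172))&(S>120)&(V>60)
for t in (90,120,140): quad(ci,((wh&(V>t))|red),.03,near=(546,382))
quad(ci,red,.033,near=(546,382))
ys,xs=np.nonzero(wh); 
print(im[120:320:10,282].tolist())
go((.5467,.382,.004),122)
```

```text
px [288. 235.] ctr [547.3 381.9] size [58.1, 58.1] rect ang 32.0 line angs [31.4 30.6 32.  32. ] mean 31.5
px [288. 236.] ctr [547.5 381.5] size [57.5, 57.2] rect ang 31.7 line angs [32.1 32.2 32.  32. ] mean 32.06
px [288. 236.] ctr [547.6 381. ] size [56.2, 56.3] rect ang 32.0 line angs [32.1 31.1 32.  32. ] mean 31.8
px [288. 237.] ctr [547.1 382.3] size [38.5, 22.5] rect ang 32.0 line angs [33.3 31.2 30.8 32. ] mean 31.82
[[81, 119, 131], [80, 120, 135], [79, 119, 131], [74, 118, 131], [77, 118, 130], [79, 119, 132], [79, 120, 134], [43, 68, 75], [66, 67, 69], [151, 154, 163], [151, 153, 163], [5, 16, 135], [0, 0, 130], [94, 96, 142], [151, 153, 163], [79, 117, 132], [79, 119, 131], [80, 121, 132], [80, 119, 133], [79, 120, 131]]
mm/deg [np.float64(-45.0), np.float64(4.0), np.float64(191.6), np.float64(-0.02), np.float64(-0.0), np.float64(-0.06), 'q6 0.91'] yaw0 121.94 pos [0.5196 0.4181 0.1956] t 19.6
```

Call:
servo_tool --series "-0.022 0.002 0.04 0 0 0 0; -0.0453 0.0045 0.08 0 0 0 0; -0.0453 0.0045 0.12 0 0 0 0; -0.0453 0.0045 0.155 0 0 0 0; -0.0453 0.0045 0.170 0 0 0 0"

```text
clock: 20.05
position: [0.5454, 0.3805, 0.0219]
ee_rot: [-0.002, 0.485, 0.874, -0.003]
contact_force: [-0.4, 0.3, -0.0]
width: 0.0853
gripper_force: 0.0
```

Call:
servo_tool --series "0 0 0.008 0 0 0 0; 0 0 0.016 0 0 0 0; 0 0 0.019 0 0 0 0; 0 0 0.019 0 0 0 1; 0 0 0.019 0 0 0 1"

```text
clock: 20.55
position: [0.5481, 0.3827, 0.008]
ee_rot: [0.0, 0.485, 0.875, 0.001]
contact_force: [0.9, 1.0, 32.0]
width: 0.059
gripper_force: 35.3
```

Call:
servo_tool --series "0 0 0 0 0 0 1; 0 0 0 0 0 0 1; 0 0 0 0 0 0 1; 0 0 0 0 0 0 1"

```text
clock: 20.95
position: [0.5482, 0.3828, 0.0081]
ee_rot: [0.001, 0.485, 0.875, 0.001]
contact_force: [-1.3, 1.0, 4.9]
width: 0.0589
gripper_force: 45.7
```

Run:
```python
from h import *
im,ci=shot("wrist","w13.png"); np.save("w13.npy",ci)
s,M,y=yaws(); P=s['position']; print(P,y)
hsv=cv2.cvtColor(im,cv2.COLOR_BGR2HSV); H,S,V=[hsv[...,i].astype(int) for i in range(3)]
red=((H<8)|(H>172))&(S>120)&(V>40)
ys,xs=np.nonzero(red); ok=(np.abs(xs-282)<90)&(ys>180)
x0=int(np.median(xs[ok]));y0,y1=ys[ok].min(),ys[ok].max(); print(x0,xs[ok].min(),xs[ok].max(),y0,y1)
col=im[:,x0-8:x0+8].mean(1); 
for r in range(190,416,4): print(r,col[r].round().astype(int).tolist(),end=' ')
print((((np.c_[cast(ci,[(x0,y0),(x0,y1),(xs[ok].min(),(y0+y1)/2),(xs[ok].max(),(y0+y1)/2)],.033),np.zeros(4)]-P)@M)*1000).round(1)[:,:2])
```

```text
[0.54824808 0.38279481 0.00810064] 122.00675842726882
282 228 337 292 346
190 [63, 94, 105] 194 [64, 95, 106] 198 [63, 95, 106] 202 [63, 94, 105] 206 [64, 96, 106] 210 [64, 95, 106] 214 [64, 95, 106] 218 [67, 92, 103] 222 [84, 84, 90] 226 [85, 85, 92] 230 [85, 85, 91] 234 [86, 86, 93] 238 [87, 87, 94] 242 [90, 90, 96] 246 [115, 114, 124] 250 [119, 118, 127] 254 [120, 120, 129] 258 [120, 120, 129] 262 [119, 120, 128] 266 [119, 119, 129] 270 [121, 119, 129] 274 [121, 119, 130] 278 [120, 120, 129] 282 [120, 119, 128] 286 [121, 120, 129] 290 [110, 109, 121] 294 [2, 2, 101] 298 [6, 6, 103] 302 [4, 5, 100] 306 [4, 5, 101] 310 [3, 5, 99] 314 [3, 4, 100] 318 [4, 4, 100] 322 [5, 5, 101] 326 [2, 6, 155] 330 [4, 7, 168] 334 [2, 6, 167] 338 [4, 9, 169] 342 [3, 6, 168] 346 [22, 25, 161] 350 [194, 194, 206] 354 [194, 194, 206] 358 [193, 194, 205] 362 [192, 193, 205] 366 [193, 193, 205] 370 [193, 193, 205] 374 [193, 193, 205] 378 [184, 183, 196] 382 [105, 156, 172] 386 [105, 156, 172] 390 [104, 156, 172] 394 [105, 156, 172] 398 [106, 156, 172] 402 [105, 156, 172] 406 [105, 155, 172] 410 [106, 157, 173] 414 [17, 22, 22] [[ 12.   -0.6]
 [-11.2  -0.6]
 [  0.7 -20.4]
 [  0.7  19.6]]
```

Call:
servo_tool --series "0 0 -0.03 0 0 0 1; 0 0 -0.07 0 0 0 1; 0 0 -0.11 0 0 0 1; 0 0 -0.12 0 0 0 1; 0 0 -0.12 0 0 0 1"

```text
clock: 21.5
position: [0.5483, 0.3827, 0.1286]
ee_rot: [0.001, 0.485, 0.875, 0.002]
contact_force: [-0.4, -0.2, -1.7]
width: 0.0591
gripper_force: 45.0
```

Run:
```python
from h import *
go((.5394,.1883,.03),77.2)
```

```text
mm/deg [np.float64(-160.2), np.float64(-111.0), np.float64(98.2), np.float64(0.21), np.float64(-0.08), np.float64(44.81), 'q6 -3.05'] yaw0 122.01 pos [0.5483 0.3827 0.1286] t 21.5
```

Call:
servo_tool --series "-0.036 -0.025 0 0 0 8 1; -0.072 -0.050 0 0 0 16 1; -0.108 -0.075 0 0 0 24 1; -0.144 -0.100 0 0 0 32 1; -0.160 -0.111 0 0 0 40 1"

```text
clock: 22.0
position: [0.5354, 0.1838, 0.1239]
ee_rot: [-0.001, 0.757, 0.653, -0.003]
contact_force: [0.6, 0.4, -1.8]
width: 0.0588
gripper_force: 44.9
```

Call:
servo_tool --series "0 0 0.02 0 0 4.8 1; 0 0 0.05 0 0 4.8 1; 0 0 0.08 0 0 4.8 1; 0 0 0.096 0 0 4.8 1; 0 0 0.096 0 0 4.8 1"

```text
clock: 22.5
position: [0.5338, 0.1867, 0.026]
ee_rot: [-0.002, 0.782, 0.624, -0.005]
contact_force: [-0.2, -0.3, -1.1]
width: 0.0592
gripper_force: 44.8
```

Call:
servo_tool --series "0 0 0 0 0 0 1; 0 0 0 0 0 0 1; 0 0 0 0 0 0 1"

```text
clock: 22.8
position: [0.5388, 0.188, 0.0317]
ee_rot: [0.0, 0.781, 0.624, 0.001]
contact_force: [-0.6, 0.1, -0.9]
width: 0.059
gripper_force: 44.8
```

Run:
```python
from h import *
go((.5394,.1883,.0085),77.2)
```

```text
mm/deg [np.float64(0.4), np.float64(0.4), np.float64(23.2), np.float64(0.1), np.float64(-0.05), np.float64(0.01), 'q6 25.03'] yaw0 77.21 pos [0.5388 0.188  0.0317] t 22.8
```

Call:
servo_tool --series "0 0 0.007 0 0 0 1; 0 0 0.014 0 0 0 1; 0 0 0.019 0 0 0 1; 0 0 0.021 0 0 0 1; 0 0 0.021 0 0 0 1"

```text
clock: 23.3
position: [0.5377, 0.1877, 0.0092]
ee_rot: [-0.0, 0.781, 0.624, -0.0]
contact_force: [0.2, -0.2, -1.2]
width: 0.059
gripper_force: 44.9
```

Call:
servo_tool --series "0 0 0 0 0 0 1; 0 0 0 0 0 0 1; 0 0 0 0 0 0 1"

```text
clock: 23.6
position: [0.5384, 0.1878, 0.01]
ee_rot: [0.0, 0.781, 0.624, 0.0]
contact_force: [-0.4, 0.1, -1.4]
width: 0.0592
gripper_force: 44.9
```

Run:
```python
from h import *
go((.5394,.1883,.0083),77.2)
```

```text
mm/deg [np.float64(0.7), np.float64(0.9), np.float64(1.7), np.float64(0.03), np.float64(-0.02), np.float64(0.0), 'q6 25.03'] yaw0 77.2 pos [0.5384 0.1878 0.01  ] t 23.6
```

Call:
servo_tool --series "0.0006 0.0008 0.001 0 0 0 1; 0.0006 0.0008 0.0018 0 0 0 1; 0.0006 0.0008 0.0018 0 0 0 0; 0.0006 0.0008 0.0018 0 0 0 0; 0.0006 0.0008 0.0018 0 0 0 0"

```text
clock: 24.1
position: [0.5392, 0.1882, 0.0082]
ee_rot: [0.0, 0.782, 0.624, 0.0]
contact_force: [-0.1, 0.2, -0.1]
width: 0.0852
gripper_force: 0.0
```

Call:
servo_tool --series "0 0 0 0 0 0 0; 0 0 0 0 0 0 0; 0 0 0 0 0 0 0"

```text
clock: 24.4
position: [0.5391, 0.1881, 0.008]
ee_rot: [-0.0, 0.781, 0.624, 0.0]
contact_force: [0.1, 0.2, 0.2]
width: 0.0852
gripper_force: 0.0
```

Call:
servo_tool --series "0 0 -0.03 0 0 0 0; 0 0 -0.08 0 0 0 0; 0 0 -0.13 0 0 0 0; 0 0 -0.18 0 0 0 0; 0 0 -0.21 0 0 0 0"

```text
clock: 24.9
position: [0.5404, 0.1885, 0.2225]
ee_rot: [0.001, 0.781, 0.624, 0.003]
contact_force: [0.5, 0.8, -0.1]
width: 0.0855
gripper_force: 0.0
```

Call:
servo_tool --series "0 0 0 0 0 0 0; 0 0 0 0 0 0 0; 0 0 0 0 0 0 0"

```text
clock: 25.2
position: [0.5379, 0.1879, 0.2164]
ee_rot: [-0.001, 0.781, 0.624, -0.001]
contact_force: [-0.1, -0.1, -0.3]
width: 0.0853
gripper_force: 0.0
```

Run:
```python
from h import *
im,ci=shot("wrist","w14.png"); np.save("w14.npy",ci)
hsv=cv2.cvtColor(im,cv2.COLOR_BGR2HSV); H,S,V=[hsv[...,i].astype(int) for i in range(3)]
wh=(S<45)
red=((H<8)|(H>172))&(S>120)&(V>60)
quad(ci,((wh&(V>120))|red),.03,near=(540,188))
b=(H>100)&(H<130)&(S>110)
for t in (40,90): quad(ci,b&(V>t),.068,near=(516,86))
# socket from w2
ci=np.load("w2.npy",allow_pickle=True).item(); im=cv2.imread("pics/w2.png"); hsv=cv2.cvtColor(im,cv2.COLOR_BGR2HSV); H,S,V=[hsv[...,i].astype(int) for i in range(3)]
for t in (110,140): quad(ci,(S<45)&(V>t),.034,near=(409,-346))
```

```text
px [284. 179.] ctr [538.8 187.2] size [58.0, 57.7] rect ang 77.3 line angs [77.3 77.3 77.3 77.1] mean 77.24
px [284. 298.] ctr [516.8  91.3] size [68.6, 48.3] rect ang 77.4 line angs [77.3 75.3 78.1 77.3] mean 76.99
px [284. 303.] ctr [516.   86.2] size [57.9, 47.9] rect ang 77.3 line angs [77.3 75.4 77.6 77.2] mean 76.86
px [191.  83.] ctr [ 409.5 -350.5] size [61.8, 62.2] rect ang 68.4 line angs [68.5 68.4 68.3 68.5] mean 68.39
px [190.  83.] ctr [ 409.3 -351. ] size [60.7, 61.0] rect ang 68.4 line angs [68.4 68.5 68.4 68.4] mean 68.43
```

Run:
```python
from h import *
go((.3685,-.3345,.216),158.4)
```

```text
mm/deg [np.float64(-546.9), np.float64(-49.5), np.float64(1.1), np.float64(-0.22), np.float64(-0.07), np.float64(-81.19), 'q6 25.05'] yaw0 77.21 pos [0.5379 0.1879 0.2161] t 25.2
```

Call:
servo_tool --series "-0.045 -0.004 0 0 0 0 0; -0.09 -0.008 0 0 0 0 0; -0.135 -0.012 0 0 0 0 0; -0.18 -0.016 0 0 0 0 0; -0.225 -0.020 0 0 0 0 0"

```text
clock: 25.75
position: [0.4681, -0.0281, 0.2164]
ee_rot: [-0.001, 0.781, 0.624, -0.001]
contact_force: [1.0, -1.0, 0.3]
width: 0.0856
gripper_force: 0.0
```

Call:
servo_tool --series "-0.045 -0.004 0 0 0 -8 0; -0.09 -0.008 0 0 0 -16 0; -0.135 -0.012 0 0 0 -24 0; -0.18 -0.016 0 0 0 -32 0; -0.225 -0.020 0 0 0 -40 0"

```text
clock: 26.25
position: [0.4038, -0.2292, 0.2165]
ee_rot: [-0.001, 0.543, 0.84, 0.0]
contact_force: [0.6, -0.0, 0.2]
width: 0.0856
gripper_force: 0.0
```

Call:
servo_tool --series "-0.0227 -0.0232 0 0 0 -8.2 0; -0.0455 -0.0464 0 0 0 -16.5 0; -0.0682 -0.0696 0 0 0 -24.7 0; -0.0682 -0.0696 0 0 0 -33 0; -0.0682 -0.0696 0 0 0 -41.2 0"

```text
clock: 26.75
position: [0.3682, -0.3193, 0.216]
ee_rot: [-0.002, 0.213, 0.977, 0.001]
contact_force: [0.4, 0.5, 0.3]
width: 0.0853
gripper_force: 0.0
```

Call:
servo_tool --series "0 0 0 0 0 0 0; 0 0 0 0 0 0 0; 0 0 0 0 0 0 0; 0 0 0 0 0 0 0"

```text
clock: 27.15
position: [0.3694, -0.3185, 0.2178]
ee_rot: [-0.0, 0.215, 0.977, 0.0]
contact_force: [0.1, -0.8, -0.9]
width: 0.0849
gripper_force: 0.0
```

Run:
```python
from h import *
im,ci=shot("wrist","w15.png"); np.save("w15.npy",ci)
hsv=cv2.cvtColor(im,cv2.COLOR_BGR2HSV); H,S,V=[hsv[...,i].astype(int) for i in range(3)]
for t in (100,120,140): quad(ci,(S<45)&(V>t),.034,near=(409,-350))
go((.4094,-.3507,.01),158.4)
```

```text
px [269. 232.] ctr [ 409.  -350.9] size [62.1, 62.0] rect ang 68.2 line angs [68.7 68.5 68.5 68.2] mean 68.48
px [268. 232.] ctr [ 409.2 -351.2] size [61.7, 61.5] rect ang 68.2 line angs [68.2 68.5 68.2 68.2] mean 68.27
px [268. 233.] ctr [ 409.4 -351.6] size [60.7, 60.8] rect ang 68.2 line angs [68.7 68.2 68.4 68. ] mean 68.33
mm/deg [np.float64(-49.8), np.float64(-12.4), np.float64(207.9), np.float64(0.01), np.float64(-0.01), np.float64(-3.24), 'q6 -114.12'] yaw0 155.16 pos [ 0.3694 -0.3186  0.2179] t 27.2
```

Call:
servo_tool --series "-0.025 -0.006 0.035 0 0 -1.5 0; -0.050 -0.0128 0.075 0 0 -3.1 0; -0.050 -0.0128 0.115 0 0 -3.1 0; -0.050 -0.0128 0.155 0 0 -3.1 0; -0.050 -0.0128 0.165 0 0 -3.1 0"

```text
clock: 27.7
position: [0.4072, -0.3488, 0.049]
ee_rot: [-0.003, 0.188, 0.982, 0.003]
contact_force: [-1.2, 1.0, 0.5]
width: 0.0853
gripper_force: 0.0
```

Call:
servo_tool --series "0 0 0 0 0 0 0; 0 0 0 0 0 0 0; 0 0 0 0 0 0 0"

```text
clock: 28.0
position: [0.4106, -0.3528, 0.0552]
ee_rot: [0.002, 0.188, 0.982, -0.001]
contact_force: [0.3, 0.6, 0.2]
width: 0.0855
gripper_force: 0.0
```

Run:
```python
from h import *
go((.4092,-.3512,.011),158.3)
```

```text
mm/deg [np.float64(2.1), np.float64(1.0), np.float64(44.2), np.float64(-0.11), np.float64(0.24), np.float64(-0.02), 'q6 -116.32'] yaw0 158.28 pos [ 0.4106 -0.3528  0.0552] t 28.0
```

Call:
servo_tool --series "0.001 0.0005 0.015 0 0 0 0; 0.001 0.0005 0.028 0 0 0 0; 0.001 0.0005 0.038 0 0 0 0; 0.001 0.0005 0.042 0 0 0 0; 0.001 0.0005 0.042 0 0 0 0"

```text
clock: 28.5
position: [0.4088, -0.3507, 0.0112]
ee_rot: [0.0, 0.188, 0.982, -0.0]
contact_force: [-0.0, -0.5, -0.5]
width: 0.0853
gripper_force: 0.0
```

Call:
servo_tool --series "0 0 0 0 0 0 0; 0 0 0 0 0 0 0; 0 0 0 0 0 0 1; 0 0 0 0 0 0 1; 0 0 0 0 0 0 1"

```text
clock: 29.0
position: [0.4089, -0.3508, 0.0115]
ee_rot: [0.0, 0.188, 0.982, -0.0]
contact_force: [-0.1, 0.4, 4.5]
width: 0.0628
gripper_force: 45.1
```

Call:
servo_tool --series "0 0 0 0 0 0 1; 0 0 0 0 0 0 1; 0 0 0 0 0 0 1; 0 0 0 0 0 0 1"

```text
clock: 29.4
position: [0.4089, -0.3508, 0.0115]
ee_rot: [0.0, 0.188, 0.982, -0.0]
contact_force: [-1.8, 0.4, 5.7]
width: 0.0628
gripper_force: 45.2
```

Run:
```python
from h import *
go((.4092,-.3512,.011),158.3)
im,ci=shot("wrist","w16.png"); np.save("w16.npy",ci)
s,M,y=yaws(); P=s['position']
hsv=cv2.cvtColor(im,cv2.COLOR_BGR2HSV)
col=im[:,262:302].mean(1); d=np.abs(np.diff(col,axis=0)).sum(1)
rows=[r for r in range(150,410) if d[r]>12]; print(rows)
z=.034
print([(r,(((np.r_[cast(ci,(282,r+.5),z)[0],0]-P)@M)[0]*1000).round(1)) for r in rows])
```

```text
mm/deg [np.float64(-0.4), np.float64(-0.3), np.float64(0.5), np.float64(-0.01), np.float64(0.05), np.float64(-0.02), 'q6 -116.33'] yaw0 158.28 pos [ 0.4089 -0.3508  0.0115] t 29.4
[194, 195, 196, 197, 198, 199, 211, 212, 238, 239, 240, 241, 242, 267, 270, 271, 272, 273, 334, 335, 336, 358, 364, 365, 366, 367, 368, 370, 371, 383, 384, 385, 386, 409]
[(194, np.float64(47.8)), (195, np.float64(47.5)), (196, np.float64(47.1)), (197, np.float64(46.8)), (198, np.float64(46.4)), (199, np.float64(46.1)), (211, np.float64(41.8)), (212, np.float64(41.5)), (238, np.float64(31.9)), (239, np.float64(31.6)), (240, np.float64(31.2)), (241, np.float64(30.8)), (242, np.float64(30.4)), (267, np.float64(20.7)), (270, np.float64(19.6)), (271, np.float64(19.2)), (272, np.float64(18.8)), (273, np.float64(18.4)), (334, np.float64(-7.6)), (335, np.float64(-8.1)), (336, np.float64(-8.5)), (358, np.float64(-18.7)), (364, np.float64(-21.6)), (365, np.float64(-22.1)), (366, np.float64(-22.6)), (367, np.float64(-23.0)), (368, np.float64(-23.5)), (370, np.float64(-24.5)), (371, np.float64(-25.0)), (383, np.float64(-30.9)), (384, np.float64(-31.4)), (385, np.float64(-31.9)), (386, np.float64(-32.4)), (409, np.float64(-44.3))]
```

Call:
servo_tool --series "0 0 -0.03 0 0 0 1; 0 0 -0.07 0 0 0 1; 0 0 -0.11 0 0 0 1; 0 0 -0.15 0 0 0 1; 0 0 -0.15 0 0 0 1"

```text
clock: 29.95
position: [0.4111, -0.3533, 0.1662]
ee_rot: [0.005, 0.188, 0.982, -0.003]
contact_force: [-0.2, -1.1, -1.6]
width: 0.0629
gripper_force: 45.3
```

Run:
```python
from h import *
go((.6287,.1675,.1615),167.2)
```

```text
mm/deg [np.float64(-9.4), np.float64(564.4), np.float64(2.0), np.float64(-0.33), np.float64(0.56), np.float64(-8.91), 'q6 -116.32'] yaw0 158.29 pos [ 0.4111 -0.3533  0.1662] t 29.9
```

Call:
servo_tool --series "0 0.03 0 0 0 0 1; 0 0.07 0 0 0 0 1; 0 0.11 0 0 0 0 1; 0 0.15 0 0 0 0 1; 0 0.19 0 0 0 0 1"

```text
clock: 30.45
position: [0.4783, -0.1722, 0.1594]
ee_rot: [-0.001, 0.189, 0.982, 0.0]
contact_force: [0.6, -0.5, -2.4]
width: 0.0627
gripper_force: 45.2
```

Call:
servo_tool --series "-0.002 0.04 0 0 0 0 1; -0.004 0.08 0 0 0 0 1; -0.006 0.12 0 0 0 0 1; -0.008 0.16 0 0 0 0 1; -0.009 0.20 0 0 0 0 1"

```text
clock: 30.95
position: [0.5609, 0.01, 0.1592]
ee_rot: [-0.001, 0.188, 0.982, -0.0]
contact_force: [-0.1, -0.3, -1.3]
width: 0.063
gripper_force: 45.2
```

Call:
servo_tool --series "0 0.04 0 0 0 -3 1; 0 0.08 0 0 0 -6 1; 0 0.12 0 0 0 -8.9 1; 0 0.155 0 0 0 -8.9 1; 0 0.172 0 0 0 -8.9 1"

```text
clock: 31.45
position: [0.6248, 0.171, 0.1588]
ee_rot: [-0.001, 0.11, 0.994, 0.0]
contact_force: [-0.6, -0.6, -1.9]
width: 0.0629
gripper_force: 45.2
```

Call:
servo_tool --series "0 0 0 0 0 0 1; 0 0 0 0 0 0 1; 0 0 0 0 0 0 1; 0 0 0 0 0 0 1"

```text
clock: 31.85
position: [0.6245, 0.1667, 0.161]
ee_rot: [-0.0, 0.112, 0.994, -0.0]
contact_force: [-0.4, 0.0, -1.5]
width: 0.0628
gripper_force: 45.2
```

Run:
```python
from h import *
go((.6287,.1675,.031),167.2)
```

```text
mm/deg [np.float64(-3.9), np.float64(1.8), np.float64(130.0), np.float64(-0.03), np.float64(-0.02), np.float64(-0.11), 'q6 -68.29'] yaw0 167.09 pos [0.6245 0.1667 0.161 ] t 31.9
```

Call:
servo_tool --series "-0.004 0.0018 0.03 0 0 -0.1 1; -0.004 0.0018 0.06 0 0 -0.1 1; -0.004 0.0018 0.09 0 0 -0.1 1; -0.004 0.0018 0.12 0 0 -0.1 1; -0.004 0.0018 0.13 0 0 -0.1 1"

```text
clock: 32.35
position: [0.6267, 0.1676, 0.0281]
ee_rot: [-0.003, 0.111, 0.994, -0.001]
contact_force: [0.3, -1.5, -1.7]
width: 0.0632
gripper_force: 45.1
```

Call:
servo_tool --series "0 0 0 0 0 0 1; 0 0 0.008 0 0 0 1; 0 0 0.014 0 0 0 1; 0 0 0.017 0 0 0 1; 0 0 0.017 0 0 0 1"

```text
clock: 32.85
position: [0.6292, 0.1691, 0.0141]
ee_rot: [0.0, 0.111, 0.994, 0.0]
contact_force: [-0.8, 1.2, -1.1]
width: 0.0632
gripper_force: 45.2
```

Call:
servo_tool --series "0 0 0 0 0 0 1; 0 0 0 0 0 0 1; 0 0 0 0 0 0 1"

```text
clock: 33.15
position: [0.6294, 0.1691, 0.0143]
ee_rot: [0.0, 0.111, 0.994, 0.0]
contact_force: [-0.3, -0.2, -1.4]
width: 0.0631
gripper_force: 45.2
```

Run:
```python
from h import *
go((.6287,.1675,.0115),167.2); print(manip.get_state()['contact_force'])
```

```text
mm/deg [np.float64(0.4), np.float64(-1.8), np.float64(2.8), np.float64(0.02), np.float64(0.03), np.float64(0.09), 'q6 -68.36'] yaw0 167.29 pos [0.6294 0.1691 0.0143] t 33.1
[-0.27913725 -0.16338199 -1.38959695]
```

Call:
servo_tool --series "0.0004 -0.0017 0.0015 0 0 0.1 1; 0.0004 -0.0017 0.003 0 0 0.1 1; 0.0004 -0.0017 0.003 0 0 0.1 1; 0.0004 -0.0017 0.003 0 0 0.1 0; 0.0004 -0.0017 0.003 0 0 0.1 0"

```text
clock: 33.65
position: [0.6287, 0.1676, 0.011]
ee_rot: [0.0, 0.112, 0.994, 0.0]
contact_force: [-0.3, -0.8, 0.3]
width: 0.0855
gripper_force: 0.0
```

Call:
servo_tool --series "0 0 0 0 0 0 0; 0 0 0 0 0 0 0; 0 0 0 0 0 0 0; 0 0 0 0 0 0 0"

```text
clock: 34.05
position: [0.6285, 0.1675, 0.0109]
ee_rot: [-0.0, 0.112, 0.994, 0.0]
contact_force: [0.1, 0.2, 0.1]
width: 0.0855
gripper_force: 0.0
```

Call:
servo_tool --series "0 0 -0.03 0 0 0 0; 0 0 -0.07 0 0 0 0; 0 0 -0.11 0 0 0 0; 0 0 -0.15 0 0 0 0; 0 0 -0.18 0 0 0 0"

```text
clock: 34.55
position: [0.6291, 0.1676, 0.1941]
ee_rot: [0.002, 0.112, 0.994, 0.0]
contact_force: [1.4, -0.4, -0.3]
width: 0.0858
gripper_force: 0.0
```

Call:
servo_tool --series "0.04 0 -0.02 0 0 0 0; 0.08 0 -0.03 0 0 0 0; 0.12 0 -0.03 0 0 0 0; 0.12 0 -0.03 0 0 0 0; 0.12 0 -0.03 0 0 0 0"

```text
clock: 35.05
position: [0.5111, 0.1943, 0.2216]
ee_rot: [0.001, 0.111, 0.994, 0.0]
contact_force: [1.1, 0.6, -0.4]
width: 0.0854
gripper_force: 0.0
```

Run:
```python
from h import *
im,ci=shot("wrist","w17.png"); np.save("w17.npy",ci)
hsv=cv2.cvtColor(im,cv2.COLOR_BGR2HSV); H,S,V=[hsv[...,i].astype(int) for i in range(3)]
wh=(S<45); red=((H<8)|(H>172))&(S>120)&(V>60)
quad(ci,((wh&(V>115))|red),.03,near=(540,188))
quad(ci,(wh&(V>115)),.034,near=(629,168))
b=(H>100)&(H<130)&(S>110)
quad(ci,b&(V>80),.068,near=(516,86))
print(manip.get_state()['clock'])
```

```text
px [282. 207.] ctr [538.1 187.4] size [57.9, 58.0] rect ang 77.3 line angs [77.  77.5 77.3 77.3] mean 77.26
px [282. 296.] ctr [629. 167.] size [61.7, 62.0] rect ang 77.3 line angs [77.  75.8 77.3 77.3] mean 76.84
px [158. 222.] ctr [515.4  86.1] size [57.7, 48.3] rect ang 77.3 line angs [77.5 77.4 77.3 77.3] mean 77.37
35.1
```

View pics/w17.png

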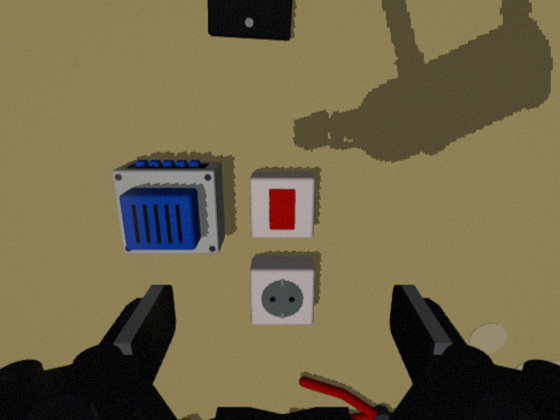

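```bash
python3 -c "
from rig import manip
print(manip.sign_off())"
```

```text
the job is handed in; nothing more can be done
None
```

I set out the circuit in the order asked and handed it in at about 35 s: the lampholder is down over both studs, and in the last wrist image the buzzer, switch and socket sat about 1 mm or less from target, square with the fuse box; nothing is held, and the blank cover, tape and screwdriver were never handled.

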